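# Shut the red laundry water valve under the sliding cover

## Robot

A 6-joint arm with a two-finger parallel gripper is mounted at the origin on the work surface. World frame = base frame: x ahead of the robot, y to its left, z up, the work surface at z = 0. Lengths are in mm, angles in degrees, forces in N, time in s.
With the tool pointing down it reaches from about 300 to 850 mm from the base axis. Payload 4.2 kg.
Tool frame: the origin (TCP) lies on the centre line of the jaws, within the pads' length; the fingertips stand 14 mm ahead of it and the grasp point (between the pads) lies 5 mm behind it (env.finger_overhang is the z of the fingertips in the tool frame, in mm); z points along the fingers, y is the line along which they close (so a half turn about z gives the same grasp; the last joint's range is limited). The gripper opens to 91 mm and grips with 3 to 60 N. Pads are 32 mm wide; open, the fingers measure 118 mm over their backs; the gripper's body (76 mm by 178 mm) begins 60 mm behind the grasp point.
Start: joints at [70.187, 18.312, 89.639, -0, 72.044, -1.146], TCP at [184.041, 544.769, 203.176] pointing down, gripper open.
Joint ranges: [-177.97, 177.97], [-48.28, 115.42], [12.27, 149.76], [-77.06, 257.06], [2.81, 150.46], [-146.56, 146.56]. Speed limits (degrees/s): [147.25, 147.25, 180, 180, 180, 180].

## Interface

Orientations are given as [roll, pitch, yaw] about the fixed x, y, z axes, in that order (R = Rz(yaw) Ry(pitch) Rx(roll)).
In Python, from workcell import sensors, viewer, env gives the robot as it stands. The module is installed in compiled form; this text tells all that it offers.
- The arm moves only by the tool step_arm, never from a script. Its argument "plan" is one flat list of numbers, 6 for each row, row after row: the shift along the tool's x, y, z in cm, then the turn, a rotation vector about the tool's x, y, z in rad. In form: [x, y, z, wx, wy, wz, x, y, z, wx, wy, wz, ...]. A call has 1 to 5 rows; each row shifts and turns the commanded pose from where the row before left it, along the tool's axes as they then stand; what a row does not reach is not made up. A row lasts 1/12 s, in which the tool goes at most 41.7 mm and 7.16 degrees, less where a joint would pass 70% of its speed; a pose out of reach is approached as far as the arm can. A call is refused whole if a number of a shift passes 4.17 or a number of a turn 0.125, either way. A call with a gripper value outside its range is refused whole. "hand" is the finger opening in cm, from 0 to 9.12, set as the call begins (left out, the last holds). The fingers move at their own pace and stop on an object; "newtons" is the grip in N (left out, the last holds). Time passes only in rows, so rows that do not move let the fingers close. It gives the time, the measured TCP pose, the force, the opening and the grip force at its end, in the units of the state.
- sensors.state(): the state, without advancing time (a new reading comes with each control period).
- viewer.grab_frame(name): name is "scene" or "side" or "wrist"; returns a dict with "img" (384x512x3 uint8, red, green, blue), "fx", "fy", "cx", "cy" (pixels), "position" and "attitude" of the camera in the world. Camera axes: x right, y down, z forward; pixel columns grow to the right and rows downward; lengths in mm; the calibration is good to about 2 mm. The wrist camera is an equidistant fisheye: a pixel r from the principal point sees the ray r / f radians off the axis. A picture is of the moment at which its call begins. There is no depth.
- env.job_done(): hands the job in; it is judged then, once.
Trained networks look in a picture, given as the dict that the camera call returned (one of the last four; its "shot" number tells which), for a name from the list of things; names that differ only in an ending like _2 or _b are one class to them, and where a whole thing is asked for, a point or a joint stands for the part that bears it (a point fixed in the world has none). Each returns a list of dicts, best first, with "score" (0 to 1); they miss things now and then, are a little off and sometimes report something else, mostly with a low value. They report only what shows in the picture. A call takes as long as a camera call.
- viewer.boxes_of(name, picture): "location" ([column, row] in pixels, amid what is visible of it).
- viewer.pinpoint(name, picture): "location" ([column, row] in pixels: a listed point, or the origin of a listed thing).
The state is a dict: "time_s": time; "qpos": joint angles; "qvel": joint speeds; "effort": joint torques, N m; "ee_pos": TCP position; "ee_rot": TCP orientation; "force": force on the tool from outside, world axes, zero at the start; "torque": the same for the moment, N m; "gripper_width": finger opening in mm; "gripper_force": force on a finger pad.
Only numpy, scipy, OpenCV 4.12 (cv2) and the standard library are available. Lean on these libraries where they do the work, as an engineer would, in place of code of your own. Each camera call takes 0.05 s, during which the arm holds its last target. There are 200 camera calls.

## Task

Shut off the water at the red handle in the white valve box: with your fingertips gently push the grey cover along its track, without gripping or lifting it, all the way over to the other end of the box, then push the red handle gently round clockwise until it lies right across its pipe against its stop. Leave the blue handle as it is and do not disturb the mug, the bottle or the wrench.

Things in the scene. Friction and masses are not known exactly. Their poses are not given: they have to be found in the camera images.
- valve_box: White fixed steel box, 220 (x) x 490 (y) x 82 high; origin: centre of its underside, on the worktop. y: its long axis, along which the cover slides; x: to its far side. Well 170 x 470. Ledges at height 70 along both long sides carry the cover between lips up to 82. Both valves sit in the +y half, at x = 35, y = 55 and 160; the -y half holds only low pipework below 45.
- cover_stop (a point): On the box, top (height 82) of the inner face of its -y end wall, at box x 0, y -235. The rigid wall stops the cover when the cover's origin is at y = -132.5 in the box's frame.
- cover: Loose grey steel plate, 200 (x) x 205 (y) x 4 thick, 0.25 to 0.5 kg, lying on the ledges with 2.5 play to each lip; slides along the box's y with about 2 to 6 N. Origin: centre of its underside, 70 above the worktop; axes as the box's. It starts at the +y end (box y = 118 to 132), hiding both valves.
- cover_rib (a point): Top centre of the black finger rib in the middle of the cover, to push against: 70 long in x, 12 thick in y, standing 24 above the plate; this point is 98 above the worktop, straight above the cover's origin.
- valve_red: Valve with the red handle, fixed in the box, axes as the box's; it and the blue valve swap places from start to start. Origin: on the handle's vertical turning axis, 4 above the worktop. Its copper pipe runs along the box's x; pipe and body stay below 34 above the worktop, the stem under the handle 42.
- valve_blue: The same valve with a plain blue handle, in the other place. Origin as for the red valve. To be left alone.
- red_handle (a joint): Angle of the red handle in rad: 0 = open, handle along its pipe pointing to the box's -x; it turns clockwise seen from above, and at 1.571 (rigid stop) it is shut, across the pipe, pointing to the box's +y. Starts between 0 and 0.4. It stays where it is left; turning takes about 0.2 N m (4 to 5 N pushed 45 from the axis).
- red_tip (a point): Outer end of the red handle (red, white dot on top): a bar 15 wide and 20 tall reaching 62 from the turning axis, its underside 42 and its top 62 above the worktop; this point is at mid height of the end face.
- blue_tip (a point): Outer end of the blue handle, same shape as the red one, also open (0 to 0.3 rad) at the start. To be left alone.
- softener: White softener bottle, 66 diameter, 190 tall, standing beyond the box's far long side. Origin: centre of its foot. A bystander.
- cup: Blue mug, 76 diameter, 90 tall, standing off the box's +y end. Origin: centre of its foot. A bystander.
- wrench: Wrench 160 long lying flat on the robot's side of the box. Origin: its underside, near the middle. A bystander.

How it is judged (in metres and radians):
On the way, in this order (a step that is already met when the one before it is completed fails the run):
1. the cover is slid to the other end of the box while the red handle is still open (y of cover in the frame of valve_box below -0.105 m and value of joint red_handle below 0.7 rad), for 0.1 s.
2. the red handle is pushed round to its stop (value of joint red_handle above 1.45 rad), for 0.1 s.
At the end, for the whole second after the job is handed in: The red handle is within 0.12 rad of its shut stop, the cover lies flat and still on its ledges with its centre no more than 27 mm short of the stop at the -y end of the box, and the blue handle's tip is within 12 mm of where it was (value of joint red_handle above 1.45 rad and y of cover in the frame of valve_box below -0.105 m and z of cover in the frame of valve_box between 0.064 and 0.076 m and angle between cover's own z axis and vertical below 0.06 rad and linear speed of cover below 0.02 m/s and distance of blue_tip from where it was at the start of the episode below 0.012 m); the robot touches nothing.
It fails at once if the cover is lifted or tipped off its ledges (z of cover in the frame of valve_box above 0.08 m or z of cover in the frame of valve_box below 0.055 m or angle between cover's own z axis and vertical above 0.12 rad).
It fails at once if the red handle is pushed or squeezed with more than 40 N (contact force between the fingers and red_handle above 40 N).
It fails at once if the cover is pushed or squeezed with more than 40 N (contact force between the fingers and cover above 40 N).
It fails at once if the blue handle is moved (distance of blue_tip from where it was at the start of the episode above 0.012 m).
It fails at once if a bystander is disturbed (distance of any of softener, cup, wrench from where it was at the start of the episode above 0.02 m).
It also fails if it takes over 51 s, if anything falls off the work surface, if the arm or the gripper's body presses on something with over 40 N, if the wrist force passes 120 N, or if a joint passes its speed limit or range.

## Working session

There is one attempt and no reset: what is moved stays moved. The work goes in short steps, Python scripts to look and compute and a tool call to move; the robot and the scene stay as the last step left them, time stands still between calls to the robot, and variables do not carry over. Pictures are saved under pics/ and viewed, at most 10 in all, crops included, and the job is handed in when it is done.

Besides the shell and the picture viewer there is one more tool, called after ">>>" as name(argument=value, ...) on one line, values as JSON. step_arm: Moves the arm, as the interface text tells. Its arguments: {"type":"object","properties":{"plan":{"type":"array","items":{"type":"number"}},"hand":{"type":"number"},"newtons":{"type":"number"}},"required":["plan"]}

```bash
mkdir -p pics; cat > h.py <<'E'
import numpy as np, cv2
from scipy.spatial.transform import Rotation as R
from workcell import sensors, viewer, env
def ray(p,uv):
    a=p["attitude"]; a=np.array(a,float)
    M=a if a.shape==(3,3) else R.from_euler('xyz',a,degrees=True).as_matrix()
    x=(uv[0]-p["cx"])/p["fx"]; y=(uv[1]-p["cy"])/p["fy"]
    return np.array(p["position"],float), M@np.array([x,y,1.])
def onz(p,uv,z):
    o,d=ray(p,uv); return o+d*(z-o[2])/d[2]
def save(p,n): cv2.imwrite("pics/"+n,p["img"][:,:,::-1])
E
python3 - <<'E'
from h import *
s=sensors.state(); print({k:np.round(v,2) for k,v in s.items()})
Z=dict(valve_box=0,cover_stop=82,cover=70,cover_rib=98,softener=0,cup=0,wrench=0)
ps=[]
for c in("scene","side"):
    p=viewer.grab_frame(c); ps.append(p["img"]); print(c,p["position"],p["attitude"],p["fx"])
    for n,z in Z.items():
        for r in viewer.pinpoint(n,p)[:2]: print(n,np.round(r["location"]),round(r["score"],2),np.round(onz(p,r["location"],z)))
cv2.imwrite("pics/a.png",cv2.resize(np.hstack(ps)[:,:,::-1],(800,300)))
E
```

```text
{'time_s': np.float64(0.0), 'qpos': array([70.19, 18.35, 89.7 , -0.  , 72.04, -1.15]), 'qvel': array([ 0.01,  0.02,  0.07, -0.06, -0.01,  0.04]), 'effort': array([  0.  , -41.25, -23.2 ,   0.07,   0.05,  -0.  ]), 'ee_pos': array([183.89, 544.26, 202.35]), 'ee_rot': array([-179.9 ,    0.  ,  161.33]), 'force': array([-0.35, -0.03, -0.17]), 'torque': array([-0.  ,  0.  , -0.04]), 'gripper_force': np.float64(0.0), 'gripper_width': np.float64(91.19)}
scene [ 956.57958601 -534.9955821   857.11908102] [-134.90957103    1.00121316   30.67193302] 379.50451648804454
valve_box [243. 250.] 0.58 [576. -16.   0.]
cover_stop [206. 308.] 0.89 [ 627. -244.   82.]
cover_stop [263. 233.] 0.33 [627.   6.  82.]
cover [258. 203.] 0.72 [552. 103.  70.]
softener [295. 292.] 0.64 [761. -63.   0.]
softener [287. 171.] 0.27 [529. 337.   0.]
cup [288. 171.] 0.71 [529. 339.   0.]
cup [295. 293.] 0.59 [762. -64.  -0.]
wrench [176. 264.] 0.69 [ 443. -147.    0.]
side [ 517.21946324 -673.2752723   725.42077671] [-129.5875772     0.14015355   -2.09281135] 451.9122038649509
valve_box [272. 256.] 0.7 [577. -12.   0.]
cover_stop [309. 326.] 0.64 [ 620. -242.   82.]
cover_stop [278. 237.] 0.19 [586. -36.  82.]
cover [253. 195.] 0.76 [539. 113.  70.]
cover_rib [254. 183.] 0.8 [543. 119.  98.]
softener [361. 274.] 0.72 [757. -67.   0.]
cup [251. 163.] 0.58 [541. 334.   0.]
wrench [197. 309.] 0.67 [ 423. -142.    0.]
```

View pics/a.png

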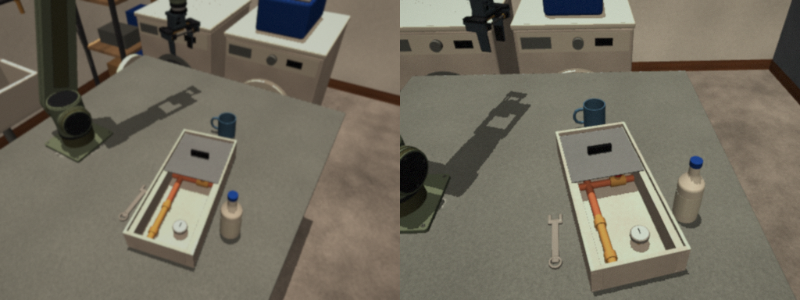

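The pictures show the box at about yaw 11.6°, with the cover at the far (+y) end, the mug beyond that end, the bottle on the right and the wrench on the left. I'll turn the tool to the box axes first, so tool x = -box x and tool y = box y.

>>> step_arm(plan=[0,0,0,0,0,-0.1056,0,0,0,0,0,-0.1056,0,0,0,0,0,-0.1056,0,0,0,0,0,-0.1056,0,0,0,0,0,-0.1056], hand=0, newtons=10)

```text
time_s: 1.22
ee_pos: [184.0, 544.8, 203.2]
ee_rot: [180.0, 0.0, -168.1]
force: [-0.9, 0.2, -0.1]
gripper_width: 60.6
gripper_force: 0.0
```

>>> step_arm(plan=[-1.94,-3.26,0,0,0,0,-1.94,-3.26,0,0,0,0,-1.94,-3.26,0,0,0,0,-1.94,-3.26,0,0,0,0,-1.94,-3.26,0,0,0,0])

```text
time_s: 1.63
ee_pos: [312.6, 403.2, 203.3]
ee_rot: [180.0, 0.0, -168.4]
force: [0.9, 0.8, 0.3]
gripper_width: 27.6
gripper_force: 0.0
```

>>> step_arm(plan=[-1.94,-3.26,0,0,0,0,-1.94,-3.26,0,0,0,0,-1.94,-3.26,0,0,0,0,-1.94,-3.26,0,0,0,0,-1.94,-3.26,0,0,0,0])

```text
time_s: 2.05
ee_pos: [440.6, 262.9, 203.4]
ee_rot: [180.0, 0.0, -168.4]
force: [0.7, 0.7, 0.1]
gripper_width: 0.6
gripper_force: 0.0
```

>>> step_arm(plan=[-1.94,-3.26,0,0,0,0,-1.94,-3.26,0,0,0,0,-1.94,-3.26,0,0,0,0,-1.94,-3.26,0,0,0,0,0,0,0,0,0,0])

```text
time_s: 2.47
ee_pos: [546.0, 147.4, 202.9]
ee_rot: [-179.8, 0.2, -168.7]
force: [0.3, 0.5, 0.0]
gripper_width: 0.4
gripper_force: 0.0
```

```bash
cat >> h.py <<'E'
def wray(p,uv):
    d=np.array([(uv[0]-p["cx"])/p["fx"],(uv[1]-p["cy"])/p["fy"]]); r=np.linalg.norm(d)
    a=np.array(p["attitude"],float); M=a if a.shape==(3,3) else R.from_euler('xyz',a,degrees=True).as_matrix()
    return np.array(p["position"],float), M@np.r_[np.sin(r)*d/max(r,1e-9),np.cos(r)]
def wonz(p,uv,z):
    o,d=wray(p,uv); return o+d*(z-o[2])/d[2]
def box(w,o=(576.5,-14),yaw=11.6):
    c,s=np.cos(np.radians(yaw)),np.sin(np.radians(yaw)); d=np.array(w[:2])-o
    return np.array([c*d[0]+s*d[1],-s*d[0]+c*d[1]])
E
python3 - <<'E'
from h import *
s=sensors.state(); print({k:np.round(s[k],1) for k in("ee_pos","ee_rot","qpos","gripper_width","force")},box(s["ee_pos"]))
for c,f in(("scene",onz),("side",onz),("wrist",wonz)):
    p=viewer.grab_frame(c); save(p,"b_%s.png"%c)
    for n,z in dict(valve_box=0,cover_stop=82,cover=70,cover_rib=98).items():
        for r in viewer.pinpoint(n,p)[:1]: w=f(p,r["location"],z);print(c,n,np.round(r["location"]),round(r["score"],2),np.round(w),np.round(box(w)))
E
```

```text
{'ee_pos': array([546. , 147.4, 202.9]), 'ee_rot': array([-179.8,    0.2, -168.7]), 'qpos': array([ 14.1,  17.4,  91. ,  -0.2,  71.4, -87.2]), 'gripper_width': np.float64(0.4), 'force': array([0.3, 0.5, 0. ])} [  2.60630078 164.27960061]
scene valve_box [244. 250.] 0.63 [578. -14.   0.] [ 1. -0.]
scene cover_stop [203. 305.] 0.68 [ 617. -240.   82.] [  -6. -230.]
scene cover [257. 203.] 0.56 [552. 103.  70.] [ -0. 120.]
scene cover_rib [256. 192.] 0.86 [540. 115.  98.] [-10. 133.]
side valve_box [271. 256.] 0.59 [574. -11.   0.] [-2.  3.]
side cover_stop [305. 327.] 0.64 [ 614. -244.   82.] [  -9. -233.]
side cover [253. 194.] 0.62 [539. 114.  70.] [-10. 133.]
side cover_rib [256. 182.] 0.64 [548. 125.  98.] [ -0. 142.]
wrist cover [218. 177.] 0.81 [543. 109.  70.] [ -8. 128.]
wrist cover_rib [214. 181.] 0.88 [542. 109.  98.] [ -9. 127.]
```

View pics/b_side.png

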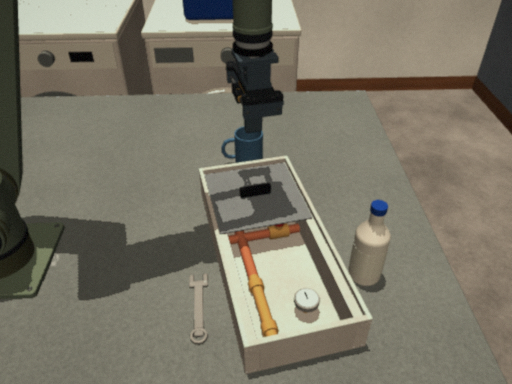

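View pics/b_wrist.png

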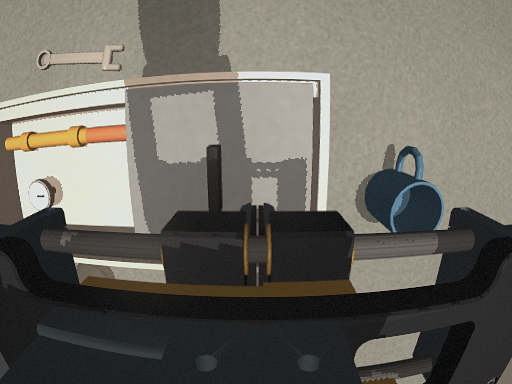

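Side view: the rib is at about (256,190), and the box rim corners are at about (200,168), (288,158), (371,320) and (245,350). Wrist view: the rib is at column 214, just left of the closed fingers. I'll fit the box pose from the rim corners.

```bash
python3 - <<'E'
from h import *
p=viewer.grab_frame("side"); q=viewer.grab_frame("wrist")
W=np.array([onz(p,c,82)[:2] for c in((200,168),(288,158),(371,320),(245,350))])
M=np.array([(-110,245),(110,245),(110,-245),(-110,-245)],float)
R2,_=R.align_vectors(np.c_[W-W.mean(0),0*W[:,0]],np.c_[M,0*M[:,0]])
y=R2.as_euler('xyz',degrees=True)[2]; o=W.mean(0); print("box",o,y)
print(np.round([box(w,o,y)for w in W]))
for uv in((213,146),(213,212)): print("rib w",box(wonz(q,uv,98),o,y))
for uv in((328,74),(128,84)): print("w",box(wonz(q,uv,82),o,y))
for uv in((240,190),(271,184)): print("rib s",box(onz(p,uv,98),o,y))
print(box(sensors.state()["ee_pos"],o,y))
E
```

```text
box [571.58163896 -19.52894987] 11.276866266197368
[[-109.  249.]
 [ 108.  239.]
 [ 109. -242.]
 [-108. -247.]]
rib w [-38.43422598 130.58152   ]
rib w [ 28.44324576 128.8554122 ]
w [-113.39020397  245.50650018]
w [-106.99372183   34.81160868]
rib s [-36.60654284 125.62453874]
rib s [ 35.04240635 130.15539468]
[  4.33863475 174.29367245]
```

>>> step_arm(plan=[0.1,0,2.5,0,0,0,0.1,0,2.5,0,0,0,0.1,0,2.5,0,0,0,0.1,0,2.0,0,0,0,0,0,1.0,0,0,0])

```text
time_s: 3.73
ee_pos: [536.1, 150.9, 95.6]
ee_rot: [-180.0, -0.3, -168.4]
force: [-0.5, -0.5, -1.4]
gripper_width: 0.5
gripper_force: 0.0
```

>>> step_arm(plan=[0,0,0.2,0,0,0,0,-0.6,0,0,0,0,0,-0.6,0,0,0,0,0,-0.5,0,0,0,0,0,-0.5,0,0,0,0])

```text
time_s: 4.15
ee_pos: [543.3, 129.3, 97.4]
ee_rot: [-180.0, 0.1, -168.4]
force: [-0.3, -0.1, -0.3]
gripper_width: 0.3
gripper_force: 0.0
```

>>> step_arm(plan=[0,-0.5,0,0,0,0,0,-0.5,0,0,0,0,0,-0.5,0,0,0,0,0,-0.5,0,0,0,0,0,-0.5,0,0,0,0])

```text
time_s: 4.57
ee_pos: [547.4, 104.8, 96.2]
ee_rot: [180.0, 0.0, -168.4]
force: [0.3, 0.6, -0.2]
gripper_width: 0.3
gripper_force: 0.0
```

```bash
python3 - <<'E'
from h import *
q=viewer.grab_frame("wrist"); save(q,"c.png")
for r in viewer.pinpoint("cover_rib",q)[:1]: print(r, box(wonz(q,r["location"],98),(571.6,-19.5),11.3))
s=sensors.state();print(s["force"],box(s["ee_pos"],(571.6,-19.5),11.3))
E
```

```text
[ 0.01702857  0.28400787 -1.44672998] [  0.64160074 126.46194793]
```

View pics/c.png

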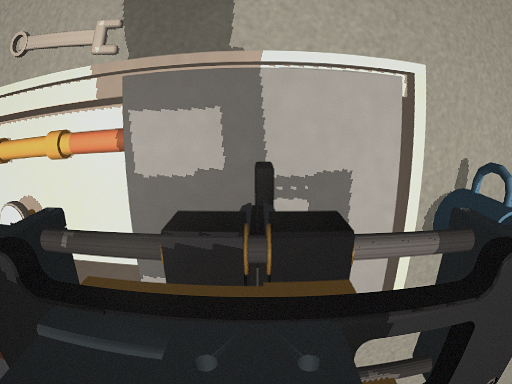

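The wrist view shows the rib at column 264, in line with the fingers. I need to find out whether the cover moved.

```bash
python3 - <<'E'
from h import *
o,y=(571.6,-19.5),11.3
q=viewer.grab_frame("wrist")
for n,uv,z in(("rib end",(264,163),98),("rib low",(264,205),98),("cov -y",(125,100),74),("cov -y",(125,180),74),("cov +y",(404,100),74),("wall",(425,66),82),("wall in",(412,73),82)): print(n,np.round(box(wonz(q,uv,z),o,y)))
print(q["position"],np.round(q["attitude"],1))
for c in("scene","side"):
    p=viewer.grab_frame(c); save(p,"d_%s.png"%c)
    for r in viewer.pinpoint("cover_rib",p)[:1]+[]: print(c,r["score"],r["location"],box(onz(p,r["location"],98),o,y))
    if c=="side": cv2.imwrite("pics/d.png",cv2.resize(p["img"][120:260,180:330,::-1],None,fx=4,fy=4,interpolation=cv2.INTER_CUBIC))
s=sensors.state();print(s["force"],s["ee_pos"],box(s["ee_pos"],o,y))
E
```

```text
rib end [-41. 130.]
rib low [-14. 130.]
cov -y [-85.  30.]
cov -y [-25.  27.]
cov +y [-86. 233.]
wall [-113.  247.]
wall in [-106.  236.]
[482.35334957  90.90144516 277.49999538] [1.665e+02 1.000e-01 1.015e+02]
scene 0.82 [255.2, 192.8] [ -4.45276822 133.37651655]
side 0.58 [253.7, 184.5] [ -2.87451655 137.4315636 ]
[-0.25313444  0.62789242  0.47296826] [547.25296817 105.60218817  96.1350018 ] [  0.6382351  127.44774655]
```

View pics/d.png

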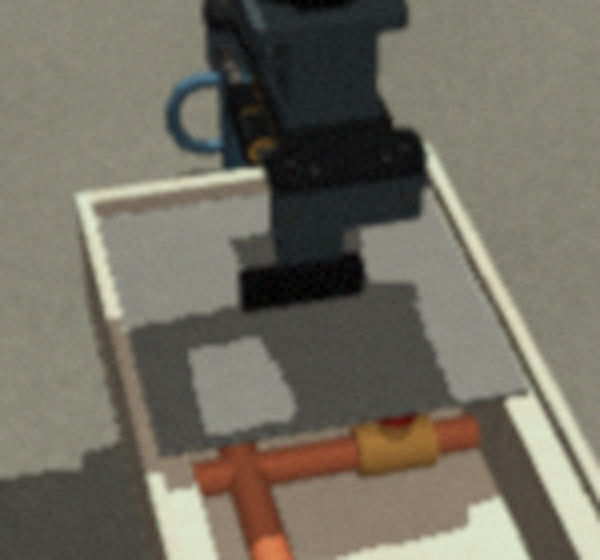

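```bash
python3 - <<'E'
from h import *
print(env.finger_overhang)
p=viewer.grab_frame("side"); q=viewer.grab_frame("scene")
o,y=(571.6,-19.5),11.3
def at(p,uv,yb):
    c,d=ray(p,uv); a=box(c,o,y)[1]; b=box(c+d,o,y)[1]; w=c+d*(yb-a)/(b-a); return np.round(np.r_[box(w,o,y),w[2]])
f=lambda x,y:(180+x/4,120+y/4)
for n,uv in(("tip",(310,262)),("tipL",(277,262)),("tipR",(345,255)),("ribtopL",(242,270)),("ribbotL",(246,308)),("ribtopR",(362,255)),("ribbotR",(362,292))):
    print(n,[at(p,f(*uv),k) for k in(114,127,140)])
s=sensors.state(); print(s["force"],s["ee_pos"])
a=cv2.resize(q["img"][150:250,200:320,::-1],None,fx=4,fy=4,interpolation=cv2.INTER_CUBIC); cv2.imwrite("pics/e.png",a)
E
```

```text
14.0
tip [array([  0., 114., 113.]), array([  3., 127., 102.]), array([  6., 140.,  91.])]
tipL [array([-18., 114., 116.]), array([-15., 127., 106.]), array([-12., 140.,  95.])]
tipR [array([ 20., 114., 114.]), array([ 23., 127., 103.]), array([ 27., 140.,  93.])]
ribtopL [array([-38., 114., 114.]), array([-35., 127., 104.]), array([-33., 140.,  93.])]
ribbotL [array([-36., 114.,  87.]), array([-33., 127.,  76.]), array([-31., 140.,  65.])]
ribtopR [array([ 29., 114., 112.]), array([ 33., 127., 101.]), array([ 37., 140.,  91.])]
ribbotR [array([ 30., 114.,  86.]), array([ 34., 127.,  75.]), array([ 37., 140.,  64.])]
[-0.22859667  0.27003211 -0.15290218] [547.24959044 105.59718427  96.13402044]
```

View pics/e.png

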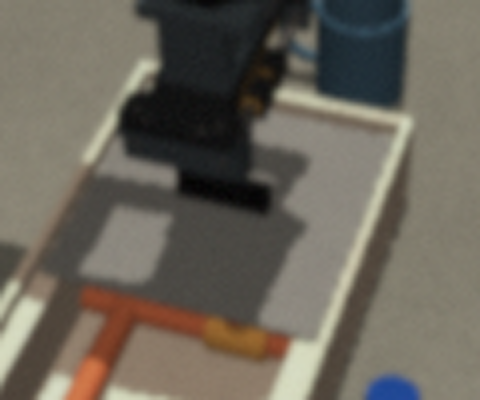

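The scene, side and wrist views all put the rib near y≈130, right at the fingers, yet there is no contact force. A small further push with force readings should settle it.

>>> step_arm(plan=[0,-0.4,0,0,0,0,0,-0.4,0,0,0,0,0,-0.4,0,0,0,0])

```text
time_s: 5.27
ee_pos: [549.8, 93.3, 96.2]
ee_rot: [-180.0, 0.0, -168.4]
force: [1.3, -0.3, 0.2]
gripper_width: 0.6
gripper_force: 0.0
```

```bash
python3 - <<'E'
from h import *
o,y=(571.6,-19.5),11.3
s=sensors.state();print(s["force"],s["ee_pos"],s["qpos"],box(s["ee_pos"],o,y))
p=viewer.grab_frame("side"); q=viewer.grab_frame("wrist")
A=cv2.resize(p["img"][140:230,200:320,::-1],(400,300),interpolation=cv2.INTER_CUBIC)
B=cv2.resize(q["img"][100:300,130:397,::-1],(400,300)); cv2.imwrite("pics/f.png",np.hstack([A,B]))
print(s["force"],q["position"],q["fx"],q["cx"],q["cy"])
E
```

```text
[ 1.34052441 -0.26283149  0.18493517] [549.80494745  93.28211923  96.15727747] [ 8.44963237e+00  2.18744670e+01  1.00891172e+02 -3.68168718e-03
  5.72275617e+01 -9.31495762e+01] [  0.72667339 114.86645585]
[ 1.34052441 -0.26283149  0.18493517] [484.83270441  78.87404448 277.51510251] 297.3186396354542 257.02903479965397 191.24107865600755
```

View pics/f.png

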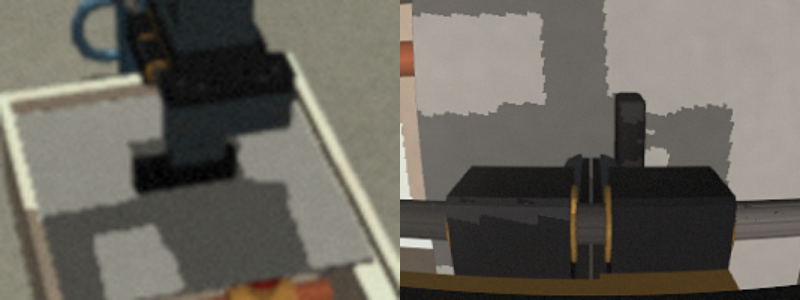

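The fingers passed over the rib: it stayed put and there was no force, so the fingertips are above 98 despite the reading. I'll go back to the +y side and feel downwards for the plate.

>>> step_arm(plan=[0,1.2,-0.3,0,0,0,0,1.2,0,0,0,0,0,1.2,0,0,0,0,0,1.2,0.3,0,0,0,0,0.4,0,0,0,0])

```text
time_s: 5.78
ee_pos: [538.3, 146.9, 95.6]
ee_rot: [180.0, -0.1, -168.3]
force: [0.2, 0.4, 0.2]
gripper_width: 0.5
gripper_force: 0.0
```

>>> step_arm(plan=[0,0,0.2,0,0,0,0,0,0.2,0,0,0,0,0,0.2,0,0,0])

```text
time_s: 6.03
ee_pos: [539.2, 144.5, 89.8]
ee_rot: [-180.0, -0.0, -168.4]
force: [-0.2, 0.2, -0.4]
gripper_width: 0.4
gripper_force: 0.0
```

```bash
python3 - <<'E'
from h import *
s=sensors.state();print(s["force"],s["ee_pos"],s["ee_rot"],box(s["ee_pos"],(571.6,-19.5),11.3),s["effort"])
p=viewer.grab_frame("scene");q=viewer.grab_frame("side"); 
A=cv2.resize(p["img"][150:240,210:310,::-1],(400,360),interpolation=cv2.INTER_CUBIC)
B=cv2.resize(q["img"][140:230,200:300,::-1],(400,360),interpolation=cv2.INTER_CUBIC); cv2.imwrite("pics/g.png",np.clip(np.hstack([A,B]).astype(float)*1.8,0,255))
E
```

```text
[-0.20642428  0.16840664 -0.3783699 ] [539.15984378 144.48567857  89.84999132] [-1.79988148e+02 -1.24532380e-02 -1.68399128e+02] [  0.32106871 167.16328373] [ 3.59083721e-01 -4.18220294e+01 -1.99705213e+01 -1.15145094e-02
  1.23329940e-01  9.68792920e-04][ WARN:0@0.672] global loadsave.cpp:1063 imwrite_ Unsupported depth image for selected encoder is fallbacked to CV_8U.
```

View pics/g.png

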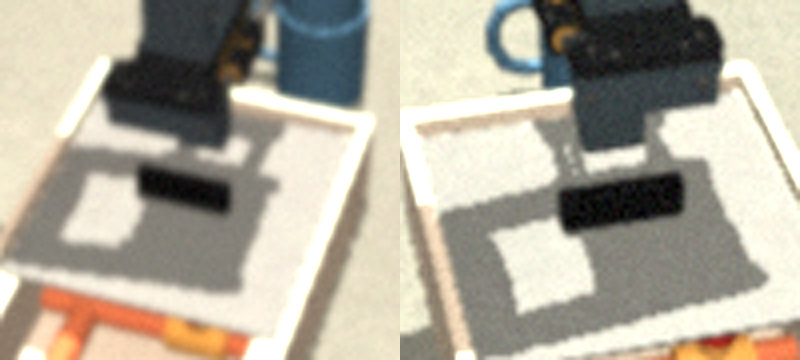

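Right half (side view): the fingertips end at about crop row 148, clearly above and behind the rib (rows 180–230). I'll triangulate the tip.

```bash
python3 - <<'E'
from h import *
p=viewer.grab_frame("scene");q=viewer.grab_frame("side")
def tri(a,b):
    (c,d),(e,f)=ray(p,a),ray(q,b); t=np.linalg.lstsq(np.c_[d,-f],e-c,rcond=None)[0]
    return (c+d*t[0]+e+f*t[1])/2, np.linalg.norm(c+d*t[0]-e-f*t[1])
for a,b in(((260.5,186.5),(252.5,177)),((266,186),(261,175.5)),((255,184.5),(244,178))):
    w,r=tri(a,b); print(np.round(w),r,box(w,(571.6,-19.5),11.3))
print(sensors.state()["ee_pos"])
E
```

```text
[540. 141.  98.] 1.5304296324669264 [  0.83711814 163.64294688]
[559. 142. 104.] 3.8739705587148014 [ 18.84450342 160.74167405]
[521. 143.  95.] 0.7171650066843197 [-18.04093973 168.83212006]
[539.32549102 144.1300378   90.03425534]
```

The real tips are about 22 mm higher than stated (tip ≈ ee z + 8). I'll go down further, using force to catch contact with the plate.

>>> step_arm(plan=[0,0,0.3,0,0,0,0,0,0.3,0,0,0,0,0,0.3,0,0,0,0,0,0.3,0,0,0,0,0,0,0,0,0])

```text
time_s: 6.65
ee_pos: [538.7, 144.4, 77.3]
ee_rot: [180.0, -0.1, -168.4]
force: [-0.2, 0.1, 0.3]
gripper_width: 0.5
gripper_force: 0.0
```

>>> step_arm(plan=[0,0,0.15,0,0,0,0,0,0,0,0,0])

```text
time_s: 6.82
ee_pos: [539.2, 144.5, 76.4]
ee_rot: [180.0, -0.0, -168.4]
force: [0.4, -0.7, 0.4]
gripper_width: 0.6
gripper_force: 0.0
```

>>> step_arm(plan=[0,0,0.15,0,0,0,0,0,0,0,0,0])

```text
time_s: 6.98
ee_pos: [539.2, 144.6, 75.0]
ee_rot: [180.0, -0.0, -168.4]
force: [0.3, -0.3, -0.6]
gripper_width: 0.4
gripper_force: 0.0
```

>>> step_arm(plan=[0,-0.3,0.2,0,0,0,0,-0.5,0,0,0,0,0,-0.5,0,0,0,0,0,-0.4,0,0,0,0,0,-0.4,0,0,0,0])

```text
time_s: 7.4
ee_pos: [543.6, 123.6, 73.2]
ee_rot: [180.0, 0.0, -168.5]
force: [-0.1, 2.0, -0.2]
gripper_width: 0.5
gripper_force: 1.1
```

>>> step_arm(plan=[0,-0.4,0,0,0,0,0,-0.4,0,0,0,0,0,-0.4,0,0,0,0])

```text
time_s: 7.65
ee_pos: [545.9, 112.1, 73.2]
ee_rot: [180.0, 0.0, -168.4]
force: [-0.9, 1.5, 0.3]
gripper_width: 0.8
gripper_force: 1.2
```

```bash
cat > k.py <<'E'
from h import *
o,y=(571.6,-19.5),11.3
s=sensors.state();print(np.round(s["force"],1),np.round(s["ee_pos"],1),np.round(box(s["ee_pos"],o,y),1))
for c,f in(("side",onz),("scene",onz),("wrist",wonz)):
    p=viewer.grab_frame(c); save(p,"k_%s.png"%c)
    for n,z in(("cover_rib",98),("cover",70),("valve_red",4),("red_tip",52),("blue_tip",52),("valve_blue",4)):
        for r in viewer.pinpoint(n,p)[:1]: print(c,n,np.round(r["location"]),round(r["score"],2),np.round(box(f(p,r["location"],z),o,y)))
E
python3 k.py
```

```text
[-0.9  1.5  0.3] [545.9 112.1  73.2] [  0.6 134.1]
side cover_rib [256. 185.] 0.86 [  0. 133.]
side cover [257. 198.] 0.74 [  1. 123.]
side valve_red [278. 237.] 0.78 [33. 57.]
side blue_tip [278. 238.] 0.48 [19.  8.]
side valve_blue [366. 273.] 0.25 [182. -87.]
scene cover_rib [253. 192.] 0.84 [-12. 133.]
scene cover [257. 207.] 0.86 [  9. 107.]
scene valve_red [258. 234.] 0.55 [25. 66.]
wrist cover [232. 217.] 0.63 [ -4. 117.]
```

Contact at about 2 N and the cover is sliding. I'll keep pushing.

>>> step_arm(plan=[0,-0.7,0,0,0,0,0,-1.0,0,0,0,0,0,-1.1,0,0,0,0,0,-1.1,0,0,0,0,0,-1.1,0,0,0,0])

```text
time_s: 9.12
ee_pos: [556.1, 61.9, 73.1]
ee_rot: [180.0, -0.0, -168.4]
force: [-0.8, 3.6, -0.1]
gripper_width: 0.6
gripper_force: 1.3
```

>>> step_arm(plan=[0,-1.1,0,0,0,0,0,-1.1,0,0,0,0,0,-1.1,0,0,0,0,0,-1.1,0,0,0,0,0,-1.1,0,0,0,0])

```text
time_s: 9.53
ee_pos: [567.1, 8.2, 73.2]
ee_rot: [180.0, -0.0, -168.4]
force: [-0.4, 3.1, -0.0]
gripper_width: 0.4
gripper_force: 1.3
```

>>> step_arm(plan=[0,-1.1,0,0,0,0,0,-1.1,0,0,0,0,0,-1.1,0,0,0,0,0,-1.1,0,0,0,0,0,-1.1,0,0,0,0])

```text
time_s: 9.95
ee_pos: [578.1, -45.5, 73.1]
ee_rot: [180.0, -0.0, -168.4]
force: [-1.7, 2.0, 1.4]
gripper_width: 0.5
gripper_force: 1.4
```

>>> step_arm(plan=[0,-1.1,0,0,0,0,0,-1.1,0,0,0,0,0,-1.0,0,0,0,0,0,-0.7,0,0,0,0,0,-0.5,0,0,0,0])

```text
time_s: 10.37
ee_pos: [587.0, -88.6, 73.1]
ee_rot: [180.0, 0.0, -168.5]
force: [-0.5, 3.5, 1.8]
gripper_width: 0.5
gripper_force: 1.7
```

```bash
python3 k.py
```

```text
[-0.5  3.5  1.8] [587.  -88.6  73.1] [  1.6 -70.7]
side cover [282. 267.] 0.59 [ -0. -85.]
side red_tip [249. 219.] 0.41 [-27.  79.]
side blue_tip [237. 194.] 0.62 [-36. 169.]
side valve_blue [268. 206.] 0.71 [ 39. 163.]
scene cover_rib [228. 252.] 0.76 [  1. -81.]
scene cover [228. 260.] 0.75 [  1. -88.]
scene valve_red [257. 234.] 0.71 [22. 64.]
scene red_tip [242. 217.] 0.43 [-24.  72.]
scene blue_tip [251. 192.] 0.76 [-34. 177.]
scene valve_blue [271. 210.] 0.89 [ 34. 166.]
wrist cover [232. 215.] 0.62 [ -5. -87.]
wrist valve_red [390. 228.] 0.73 [31. 58.]
wrist red_tip [442. 176.] 0.82 [-29.  76.]
wrist valve_blue [471. 221.] 0.63 [ 27. 163.]
```

>>> step_arm(plan=[0,-0.6,0,0,0,0,0,-0.6,0,0,0,0,0,-0.6,0,0,0,0,0,-0.6,0,0,0,0,0,-0.5,0,0,0,0])

```text
time_s: 11.83
ee_pos: [592.8, -116.7, 73.1]
ee_rot: [180.0, -0.0, -168.4]
force: [-0.5, 3.3, 0.3]
gripper_width: 0.4
gripper_force: 1.4
```

>>> step_arm(plan=[0,-0.3,0,0,0,0,0,-0.2,0,0,0,0,0,-0.2,0,0,0,0])

```text
time_s: 12.08
ee_pos: [594.1, -123.1, 73.1]
ee_rot: [180.0, -0.0, -168.4]
force: [-1.2, 4.0, 1.6]
gripper_width: 0.4
gripper_force: 1.4
```

```bash
python3 k.py
```

```text
[-1.2  4.   1.6] [ 594.1 -123.1   73.1] [   1.7 -106. ]
side cover_rib [286. 270.] 0.73 [  -4. -117.]
side cover [287. 281.] 0.61 [  -1. -121.]
side red_tip [251. 219.] 0.7 [-24.  77.]
side blue_tip [243. 192.] 0.59 [-22. 171.]
side valve_blue [266. 203.] 0.64 [ 35. 175.]
scene cover_rib [220. 263.] 0.97 [  -3. -119.]
scene cover [226. 271.] 0.88 [  11. -119.]
scene valve_red [258. 234.] 0.62 [25. 67.]
scene red_tip [241. 218.] 0.67 [-26.  70.]
scene blue_tip [251. 195.] 0.75 [-31. 165.]
scene valve_blue [272. 211.] 0.58 [ 35. 164.]
wrist cover_rib [231. 219.] 0.69 [ -11. -121.]
wrist cover [234. 220.] 0.64 [  -1. -122.]
wrist valve_red [423. 228.] 0.87 [33. 61.]
wrist red_tip [469. 176.] 0.96 [-30.  71.]
wrist blue_tip [422. 227.] 0.22 [13. 27.]
wrist valve_blue [494. 222.] 0.69 [ 30. 166.]
```

>>> step_arm(plan=[0,-0.2,0,0,0,0,0,-0.2,0,0,0,0,0,0,0,0,0,0])

```text
time_s: 13.38
ee_pos: [594.8, -126.6, 73.1]
ee_rot: [179.9, -0.0, -168.4]
force: [-0.5, 2.7, 0.4]
gripper_width: 0.5
gripper_force: 1.2
```

>>> step_arm(plan=[0,-0.2,0,0,0,0,0,0,0,0,0,0])

```text
time_s: 13.55
ee_pos: [595.0, -128.4, 73.1]
ee_rot: [179.9, -0.0, -168.4]
force: [-1.5, 3.1, 1.4]
gripper_width: 0.5
gripper_force: 1.9
```

>>> step_arm(plan=[0,-0.2,0,0,0,0,0,0,0,0,0,0])

```text
time_s: 13.72
ee_pos: [594.6, -128.9, 73.1]
ee_rot: [179.8, -0.1, -168.5]
force: [-3.2, 7.1, 4.3]
gripper_width: 0.6
gripper_force: 4.2
```

The force rise marks the stop. Next I back off, lift, and go to hover just -y of the red handle.

>>> step_arm(plan=[0,0.5,0,0,0,0,0,0.7,0,0,0,0,0,0,-2.0,0,0,0,0,0,-2.0,0,0,0,0,0,-2.0,0,0,0])

```text
time_s: 14.13
ee_pos: [593.3, -119.2, 133.6]
ee_rot: [-179.9, -0.0, -168.4]
force: [0.3, 0.5, 0.4]
gripper_width: 0.4
gripper_force: 0.0
```

>>> step_arm(plan=[0.4,2.6,0,0,0,0,0.4,2.7,0,0,0,0,0.4,2.7,0,0,0,0,0.4,2.7,0,0,0,0,0.5,2.5,0,0,0,0])

```text
time_s: 14.55
ee_pos: [546.1, 7.1, 133.3]
ee_rot: [-179.9, 0.1, -168.4]
force: [-0.3, 1.6, -0.5]
gripper_width: 0.7
gripper_force: 0.0
```

>>> step_arm(plan=[0,0,0,0,0,0,0,0,0,0,0,0])

```text
time_s: 14.72
ee_pos: [546.2, 6.8, 133.4]
ee_rot: [-179.9, 0.1, -168.3]
force: [-0.2, -0.2, -0.4]
gripper_width: 0.4
gripper_force: 0.0
```

```bash
python3 k.py
```

```text
[-0.2 -0.2 -0.4] [546.2   6.8 133.4] [-19.8  30.7]
side cover_rib [289. 274.] 0.71 [  -1. -127.]
side cover [287. 284.] 0.85 [  -2. -127.]
side valve_red [275. 237.] 0.57 [28. 58.]
side red_tip [251. 219.] 0.78 [-23.  78.]
side blue_tip [241. 191.] 0.54 [-25. 177.]
side valve_blue [266. 207.] 0.63 [ 33. 161.]
scene cover_rib [221. 262.] 0.9 [  -1. -116.]
scene cover [223. 272.] 0.96 [   3. -123.]
scene valve_red [261. 238.] 0.81 [40. 55.]
scene red_tip [238. 219.] 0.69 [-31.  63.]
scene blue_tip [252. 194.] 0.61 [-28. 169.]
scene valve_blue [273. 211.] 0.77 [ 39. 166.]
wrist cover_rib [ 80. 224.] 0.68 [  -4. -127.]
wrist cover [ 96. 213.] 0.64 [  -6. -125.]
wrist valve_red [306. 186.] 0.26 [-18.  82.]
wrist red_tip [370. 225.] 0.53 [ 11. 140.]
wrist blue_tip [400. 185.] 0.67 [-30. 169.]
wrist valve_blue [372. 228.] 0.97 [ 32. 164.]
```

View pics/k_wrist.png

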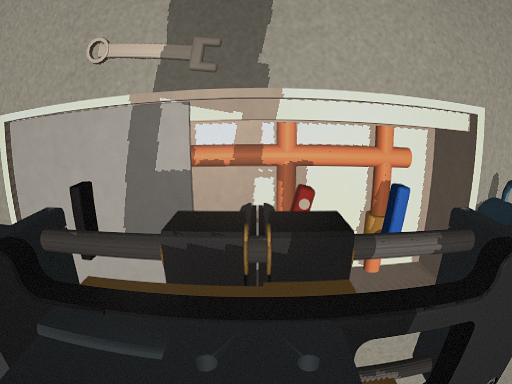

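The wrist view shows the red tip at (306,190) and the blue one at (400,190). The spot under the fingers is clear, so I descend.

>>> step_arm(plan=[0,0,1.8,0,0,0,0,0,1.8,0,0,0,0,0,1.8,0,0,0,0,0,1.5,0,0,0,0,0,0.8,0,0,0])

```text
time_s: 16.18
ee_pos: [545.1, 6.2, 54.4]
ee_rot: [180.0, -0.2, -168.4]
force: [-0.7, -0.6, 0.1]
gripper_width: 0.5
gripper_force: 0.0
```

>>> step_arm(plan=[0,0,0.6,0,0,0,0,0,0.5,0,0,0,0,0,0.5,0,0,0,0,0,0,0,0,0])

```text
time_s: 16.52
ee_pos: [546.1, 6.1, 39.7]
ee_rot: [180.0, -0.0, -168.4]
force: [-1.1, 0.2, -0.1]
gripper_width: 0.4
gripper_force: 0.0
```

```bash
python3 k.py | grep -v -e cover
```

```text
[-1.1  0.2 -0.1] [546.1   6.1  39.7] [-20.   30.2]
side valve_red [278. 237.] 0.86 [33. 56.]
scene valve_red [257. 237.] 0.65 [27. 56.]
scene red_tip [239. 219.] 0.64 [-29.  62.]
scene blue_tip [256. 237.] 0.63 [37. 18.]
scene valve_blue [271. 210.] 0.75 [ 32. 166.]
wrist blue_tip [455. 214.] 0.93 [-30. 170.]
wrist valve_blue [407. 260.] 0.59 [ 29. 164.]
```

>>> step_arm(plan=[0,0.6,0,0,0,0,0,0.5,0,0,0,0,0,0.5,0,0,0,0,-0.1,0.6,0,0,0,0,-0.1,0.6,0,0,0,0])

```text
time_s: 17.98
ee_pos: [542.1, 33.1, 40.1]
ee_rot: [-179.8, -0.1, -168.3]
force: [0.2, -7.4, 0.1]
gripper_width: 0.6
gripper_force: 4.0
```

>>> step_arm(plan=[-0.2,0.6,0,0,0,0,-0.2,0.6,0,0,0,0,0,0,0,0,0,0])

```text
time_s: 18.23
ee_pos: [544.2, 46.1, 40.1]
ee_rot: [-179.9, -0.0, -168.3]
force: [0.3, -5.4, -0.4]
gripper_width: 0.6
gripper_force: 2.0
```

```bash
python3 k.py | grep -v -e cover
```

```text
[ 0.3 -5.4 -0.4] [544.2  46.1  40.1] [-14.   69.7]
side valve_red [276. 239.] 0.74 [29. 52.]
side red_tip [198. 310.] 0.34 [-168. -131.]
scene valve_red [258. 235.] 0.61 [28. 62.]
scene red_tip [250. 211.] 0.66 [-11. 103.]
scene blue_tip [249. 194.] 0.67 [-37. 167.]
scene valve_blue [274. 210.] 0.69 [ 42. 170.]
wrist valve_red [245. 263.] 0.81 [32. 60.]
wrist blue_tip [412. 207.] 0.77 [-30. 171.]
wrist valve_blue [367. 260.] 0.77 [ 31. 163.]
```

>>> step_arm(plan=[-0.5,0.6,0,0,0,0,-0.5,0.6,0,0,0,0,-0.4,0.3,0,0,0,0,-0.4,0.3,0,0,0,0,-0.3,0.2,0,0,0,0])

```text
time_s: 19.7
ee_pos: [558.1, 69.8, 39.4]
ee_rot: [-180.0, -0.4, -168.4]
force: [-4.0, -4.9, 1.1]
gripper_width: 0.7
gripper_force: 2.7
```

>>> step_arm(plan=[-0.2,0.1,0,0,0,0,-0.2,0.1,0,0,0,0])

```text
time_s: 19.87
ee_pos: [561.2, 72.7, 39.3]
ee_rot: [180.0, -0.4, -168.4]
force: [-4.8, -6.3, 0.3]
gripper_width: 0.6
gripper_force: 3.8
```

```bash
python3 k.py | grep -v -e cover
```

```text
[-4.8 -6.3  0.3] [561.2  72.7  39.3] [ 7.8 92.4]
side valve_red [276. 238.] 0.92 [28. 53.]
side red_tip [270. 200.] 0.72 [ 34. 128.]
side blue_tip [243. 191.] 0.68 [-19. 175.]
side valve_blue [264. 202.] 0.55 [ 33. 180.]
scene valve_red [257. 235.] 0.69 [24. 61.]
scene red_tip [201. 306.] 0.49 [ -14. -215.]
scene valve_blue [272. 213.] 0.49 [ 39. 158.]
wrist blue_tip [383. 172.] 0.56 [-30. 169.]
wrist valve_blue [348. 236.] 0.71 [ 30. 165.]
```

>>> step_arm(plan=[-0.2,0,0,0,0,0,-0.2,0,0,0,0,0])

```text
time_s: 21.08
ee_pos: [561.2, 72.9, 39.2]
ee_rot: [180.0, -0.9, -168.4]
force: [-14.8, -7.4, 10.4]
gripper_width: 0.9
gripper_force: 8.1
```

>>> step_arm(plan=[-0.2,0,0,0,0,0,0,0,0,0,0,0])

```text
time_s: 21.25
ee_pos: [561.1, 72.9, 39.2]
ee_rot: [180.0, -1.1, -168.4]
force: [-15.1, -7.2, 11.3]
gripper_width: 0.5
gripper_force: 8.6
```

>>> step_arm(plan=[-0.2,0,0,0,0,0,0,0,0,0,0,0])

```text
time_s: 21.42
ee_pos: [561.2, 72.9, 39.2]
ee_rot: [179.9, -1.3, -168.4]
force: [-19.3, -8.0, 13.8]
gripper_width: 0.6
gripper_force: 10.6
```

Something rigid has been reached, probably the stop. I'll back off, lift and check.

>>> step_arm(plan=[0.6,0,0,0,0,0,0.8,-0.4,0,0,0,0,0.4,-0.4,-1.5,0,0,0,0,0,-3.0,0,0,0,0,0,-4.0,0,0,0])

```text
time_s: 21.83
ee_pos: [553.7, 63.5, 123.6]
ee_rot: [179.9, -0.3, -168.4]
force: [1.8, 0.2, 0.3]
gripper_width: 0.9
gripper_force: 0.0
```

>>> step_arm(plan=[2.5,-2.5,-2.0,0,0,0,2.5,-2.5,-2.0,0,0,0,2.5,-2.5,-2.0,0,0,0,2.0,-2.0,0,0,0,0,0,0,0,0,0,0])

```text
time_s: 22.25
ee_pos: [480.2, -51.5, 186.8]
ee_rot: [-179.9, 0.1, -168.6]
force: [-0.6, 0.9, -0.6]
gripper_width: 0.4
gripper_force: 0.0
```

```bash
python3 k.py; python3 - <<'E'
import cv2,numpy as np
a=cv2.imread("pics/k_scene.png")[170:320,180:330];b=cv2.imread("pics/k_side.png")[150:300,190:340]
cv2.imwrite("pics/m.png",np.hstack([cv2.resize(x,(400,400),interpolation=cv2.INTER_CUBIC) for x in(a,b)]))
E
```

```text
[-0.6  0.9 -0.6] [480.2 -51.5 186.8] [-95.9 -13.4]
side cover [267. 256.] 0.68 [-21. -52.]
side valve_red [281. 240.] 0.76 [37. 47.]
side red_tip [272. 200.] 0.55 [ 37. 128.]
side blue_tip [239. 194.] 0.59 [-32. 169.]
side valve_blue [268. 203.] 0.88 [ 42. 174.]
scene cover_rib [221. 264.] 0.68 [  -0. -121.]
scene cover [222. 270.] 0.82 [   1. -119.]
scene valve_red [258. 236.] 0.57 [29. 60.]
scene red_tip [266. 209.] 0.6 [ 29. 125.]
scene blue_tip [253. 196.] 0.66 [-25. 163.]
scene valve_blue [274. 211.] 0.85 [ 41. 166.]
wrist cover_rib [149. 277.] 0.65 [   0. -128.]
wrist cover [155. 266.] 0.64 [   2. -130.]
wrist red_tip [363. 280.] 0.67 [ 31. 123.]
wrist valve_blue [378. 260.] 0.6 [ 27. 163.]
```

View pics/m.png

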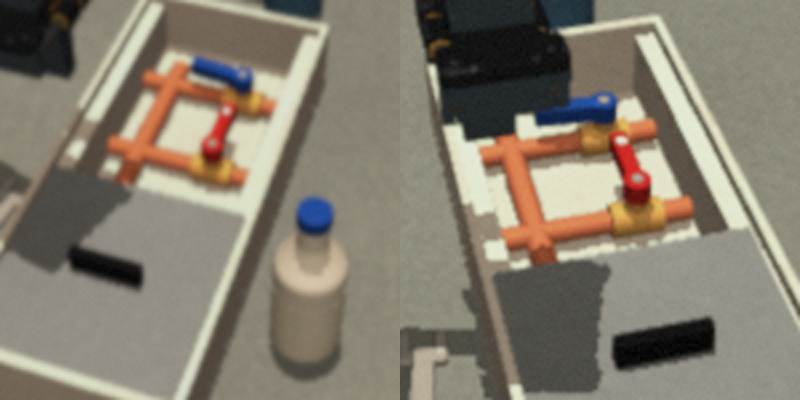

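The handle looks to lie along the box's y, across its pipe. I'll check the angle numerically from the hub and the white dot at z = 62.

```bash
python3 - <<'E'
from h import *
o,y=(571.6,-19.5),11.5
k=.375
for c,h,t,f in(("side",(190+237*k,150+180*k),(190+222*k,150+143*k),onz),("scene",(180+212*k,170+146*k),(180+228*k,170+112*k),onz)):
    p=viewer.grab_frame(c); a,b=box(f(p,h,62),o,y),box(f(p,t,62),o,y); d=b-a; print(c,a,b,np.arctan2(d[1],-d[0]))
p=viewer.grab_frame("wrist"); hsv=cv2.cvtColor(p["img"],cv2.COLOR_RGB2HSV)
m=(((hsv[...,0]<6)|(hsv[...,0]>172))&(hsv[...,1]>190)&(hsv[...,2]>60)).astype(np.uint8)
n,l,st,_=cv2.connectedComponentsWithStats(m); i=1+st[1:,4].argmax(); v,u=np.nonzero(l==i); print(st[i])
W=np.array([box(wonz(p,(a,b),62),o,y) for a,b in zip(u,v)]); d=cv2.fitLine(W.astype(np.float32),cv2.DIST_L2,0,.01,.01).ravel(); print(d,W.min(0),W.max(0))
E
```

```text
side [34.16250398 57.15282222] [ 34.500317   104.17259762] 1.5779806912635328
scene [36.13387352 53.60667301] [ 36.65621418 103.62751709] 1.581238407278539
[350 274  13  15 127]
[  0.77117306   0.6366256   23.802689   109.8429    ] [ 15.10546999 100.24535613] [ 36.35852902 118.28139135]
```

Both fixed cameras give about 1.58 rad, so the handle is at its stop. The cover is at its stop and the arm is clear, so I'm handing in.

```bash
python3 -c "
from workcell import env; print(env.job_done())"
```

```text
the job is handed in; nothing more can be done
None
```

I pushed the cover until it met the -y end wall and turned the red handle to its stop (about 1.58 rad from two cameras). The blue handle's tip showed no movement, the mug, bottle and wrench were never touched, and the job is handed in; no verdict came back.

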